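# Set the stock tags on the dowel board

### The job

Each bin on the workshop's stock board has a hinged wooden tag in front of it: gently push tags over with a fingertip until only those of the bins heaped full of dowels lean back towards their bins, disc face upward, and any other bin's tag leans towards the robot side, plain face upward. Tags already right may stay as they are. Only push: do not squeeze the tags, and leave the bins and everything else on the table where they are.

Things in the scene. Friction and masses are not known exactly. Their poses are not given: they have to be found in the camera images.
- board: fixed plywood stock board flat on the table, 320 (x) x 440 (y) x 12 mm; origin: centre of its underside; +x points from its robot-side edge to the bins. Four tag stands in a row along y, 95 mm apart, 31 mm in front of its centre; four bins in a row 86 mm beyond its centre, each straight behind its stand (about 117 mm along +x)
- bin_full_1: loose open plywood bin, 100 (x) x 80 (y) x 45 mm high, 5 mm walls, standing on the board behind one of the tag stands; origin: centre of its underside; FULL: heaped to the rim with wooden dowels of 12 mm diameter (heap top 52 mm above its underside)
- bin_full_2: loose open plywood bin, 100 (x) x 80 (y) x 45 mm high, 5 mm walls, standing on the board behind one of the tag stands; origin: centre of its underside; FULL: heaped to the rim with wooden dowels of 12 mm diameter (heap top 52 mm above its underside)
- bin_full_3: loose open plywood bin, 100 (x) x 80 (y) x 45 mm high, 5 mm walls, standing on the board behind one of the tag stands; origin: centre of its underside; FULL: heaped to the rim with wooden dowels of 12 mm diameter (heap top 52 mm above its underside)
- bin_low: loose open plywood bin, 100 (x) x 80 (y) x 45 mm high, 5 mm walls, standing on the board behind one of the tag stands; origin: centre of its underside; NOT full, nearly empty: only two wooden dowels of 12 mm diameter lie on its floor
- stand_a: fixed wooden tag stand on the board, 56 (x) x 72 mm (y), two 66 mm high cheeks with a hinge pin along y between them, 60 mm above its underside (72 mm above the table); origin: centre of its underside; +x points to its bin, -x to the robot side. Its place in the row differs from run to run; it belongs to the bin straight behind it (same y in the stand's frame)
- tag_a (a joint): tag hinge on stand_a: 0 = upright, +0.58 = at its stop leaning to the bin, disc face upward, -0.58 = at its stop leaning to the robot side, plain face upward. The 50 g tag turns freely and falls by itself to the stop on whichever side of upright it is. A fingertip 20 to 35 mm above the pin clears cheeks, stops and bins, and can sweep the tag in from its free edge to over the pin; it then falls to the other side
- tag_a_edge (a point): middle of the free edge of the wooden tag on stand_a. Tag: 48 mm wide, 8 mm thick, reaching 60 mm from the pin; on one face a raised disc 26 mm across, 4 mm high, centred 38 mm from the pin, the other face plain. At a stop this edge lies 33 mm out from the pin and 50 mm above it
- stand_b: fixed wooden tag stand on the board, 56 (x) x 72 mm (y), two 66 mm high cheeks with a hinge pin along y between them, 60 mm above its underside (72 mm above the table); origin: centre of its underside; +x points to its bin, -x to the robot side. Its place in the row differs from run to run; it belongs to the bin straight behind it (same y in the stand's frame)
- tag_b (a joint): tag hinge on stand_b: 0 = upright, +0.58 = at its stop leaning to the bin, disc face upward, -0.58 = at its stop leaning to the robot side, plain face upward. The 50 g tag turns freely and falls by itself to the stop on whichever side of upright it is. A fingertip 20 to 35 mm above the pin clears cheeks, stops and bins, and can sweep the tag in from its free edge to over the pin; it then falls to the other side
- tag_b_edge (a point): middle of the free edge of the wooden tag on stand_b. Tag: 48 mm wide, 8 mm thick, reaching 60 mm from the pin; on one face a raised disc 26 mm across, 4 mm high, centred 38 mm from the pin, the other face plain. At a stop this edge lies 33 mm out from the pin and 50 mm above it
- stand_c: fixed wooden tag stand on the board, 56 (x) x 72 mm (y), two 66 mm high cheeks with a hinge pin along y between them, 60 mm above its underside (72 mm above the table); origin: centre of its underside; +x points to its bin, -x to the robot side. Its place in the row differs from run to run; it belongs to the bin straight behind it (same y in the stand's frame)
- tag_c (a joint): tag hinge on stand_c: 0 = upright, +0.58 = at its stop leaning to the bin, disc face upward, -0.58 = at its stop leaning to the robot side, plain face upward. The 50 g tag turns freely and falls by itself to the stop on whichever side of upright it is. A fingertip 20 to 35 mm above the pin clears cheeks, stops and bins, and can sweep the tag in from its free edge to over the pin; it then falls to the other side
- tag_c_edge (a point): middle of the free edge of the wooden tag on stand_c. Tag: 48 mm wide, 8 mm thick, reaching 60 mm from the pin; on one face a raised disc 26 mm across, 4 mm high, centred 38 mm from the pin, the other face plain. At a stop this edge lies 33 mm out from the pin and 50 mm above it
- stand_d: fixed wooden tag stand on the board, 56 (x) x 72 mm (y), two 66 mm high cheeks with a hinge pin along y between them, 60 mm above its underside (72 mm above the table); origin: centre of its underside; +x points to its bin, -x to the robot side. Its place in the row differs from run to run; it belongs to the bin straight behind it (same y in the stand's frame)
- tag_d (a joint): tag hinge on stand_d: 0 = upright, +0.58 = at its stop leaning to the bin, disc face upward, -0.58 = at its stop leaning to the robot side, plain face upward. The 50 g tag turns freely and falls by itself to the stop on whichever side of upright it is. A fingertip 20 to 35 mm above the pin clears cheeks, stops and bins, and can sweep the tag in from its free edge to over the pin; it then falls to the other side
- tag_d_edge (a point): middle of the free edge of the wooden tag on stand_d. Tag: 48 mm wide, 8 mm thick, reaching 60 mm from the pin; on one face a raised disc 26 mm across, 4 mm high, centred 38 mm from the pin, the other face plain. At a stop this edge lies 33 mm out from the pin and 50 mm above it
- toy_boat: loose bystander, to be left alone: toy boat, wooden hull 40 x 85 x 20 mm with two upright pegs, 49 mm high in all, on the board's front strip; origin: centre of its underside
- sanding_block: loose bystander, to be left alone: cork sanding block 36 x 70 x 26 mm on the board's front strip; origin: centre of its underside
- glue: loose bystander, to be left alone: white glue bottle, 52 mm diameter, 125 mm high, on the table left of the board; origin: centre of its underside
- hammer: loose bystander, to be left alone: hammer lying on the table right of the board; origin on its underside
- toy_house: loose bystander, to be left alone: wooden toy house 60 x 45 mm, 63 mm high, left of the board; origin: centre of its underside
- screw_cup: loose bystander, to be left alone: small steel cup, 70 mm diameter, 60 mm high, right of the board; origin: centre of its underside
- offcut: loose bystander, to be left alone: wood offcut 90 x 35 x 18 mm behind the board; origin: centre of its underside

How it is judged:
At the end, for the whole second after the job is handed in: The tags in front of the three full bins lean towards their bins (joint above +0.48 rad), the other one towards the robot side (below -0.48 rad), all tags at rest (under 0.2 rad/s), and no bin has moved 20 mm or more (((y of bin_full_1 in the frame of stand_a between -0.047 and 0.047 m and value of joint tag_a above 0.48 rad) or (y of bin_full_2 in the frame of stand_a between -0.047 and 0.047 m and value of joint tag_a above 0.48 rad) or (y of bin_low in the frame of stand_a between -0.047 and 0.047 m and value of joint tag_a below -0.48 rad) or (y of bin_full_3 in the frame of stand_a between -0.047 and 0.047 m and value of joint tag_a above 0.48 rad)) and velocity of joint tag_a between -0.2 and 0.2 rad/s and ((y of bin_full_1 in the frame of stand_b between -0.047 and 0.047 m and value of joint tag_b above 0.48 rad) or (y of bin_full_2 in the frame of stand_b between -0.047 and 0.047 m and value of joint tag_b above 0.48 rad) or (y of bin_low in the frame of stand_b between -0.047 and 0.047 m and value of joint tag_b below -0.48 rad) or (y of bin_full_3 in the frame of stand_b between -0.047 and 0.047 m and value of joint tag_b above 0.48 rad)) and velocity of joint tag_b between -0.2 and 0.2 rad/s and ((y of bin_full_1 in the frame of stand_c between -0.047 and 0.047 m and value of joint tag_c above 0.48 rad) or (y of bin_full_2 in the frame of stand_c between -0.047 and 0.047 m and value of joint tag_c above 0.48 rad) or (y of bin_low in the frame of stand_c between -0.047 and 0.047 m and value of joint tag_c below -0.48 rad) or (y of bin_full_3 in the frame of stand_c between -0.047 and 0.047 m and value of joint tag_c above 0.48 rad)) and velocity of joint tag_c between -0.2 and 0.2 rad/s and ((y of bin_full_1 in the frame of stand_d between -0.047 and 0.047 m and value of joint tag_d above 0.48 rad) or (y of bin_full_2 in the frame of stand_d between -0.047 and 0.047 m and value of joint tag_d above 0.48 rad) or (y of bin_low in the frame of stand_d between -0.047 and 0.047 m and value of joint tag_d below -0.48 rad) or (y of bin_full_3 in the frame of stand_d between -0.047 and 0.047 m and value of joint tag_d above 0.48 rad)) and velocity of joint tag_d between -0.2 and 0.2 rad/s and distance of each of bin_full_1, bin_full_2, bin_low, bin_full_3 from where it was at the start of the episode below 0.02 m); the robot touches nothing.
It fails at once if a bin is moved (20 mm) or lifted (distance of any of bin_full_1, bin_full_2, bin_low, bin_full_3 from where it was at the start of the episode above 0.02 m).
It fails at once if a bystander is moved (30 mm) or lifted (distance of any of toy_boat, sanding_block, glue, hammer, toy_house, screw_cup, offcut from where it was at the start of the episode above 0.03 m).
It fails at once if a tag or its stand is squeezed or shoved with more than 15 N (contact force between the fingers and stand_a above 15 N or contact force between the fingers and stand_b above 15 N or contact force between the fingers and stand_c above 15 N or contact force between the fingers and stand_d above 15 N).
It also fails if it takes over 58 s, if anything falls off the work surface, if the arm or the gripper's body presses on something with over 40 N, if the wrist force passes 120 N, or if a joint passes its speed limit or range.

### The arm

A 6-joint arm with a two-finger parallel gripper is mounted at the origin on the work surface. World frame = base frame: x ahead of the robot, y to its left, z up, the work surface at z = 0. Lengths are in m, angles in rad, forces in N, time in s.
With the tool pointing down it reaches from about 0.275 to 0.825 m from the base axis. Payload 4.9 kg.
Tool frame: the origin (TCP) lies midway between the tips of the shut fingers; the grasp point (between the pads) lies 19 mm behind it (bot.grip_depth is the distance from the TCP to the grasp point, in m); z points along the fingers, y is the line along which they close (so a half turn about z gives the same grasp; the last joint's range is limited). The gripper opens to 85 mm and grips with 20 to 120 N. Pads are 22 mm wide; open, the fingers measure 114 mm over their backs; the gripper's body (76 mm by 85 mm) begins 54 mm behind the grasp point. The pads swing forward as they close: fully open they stand 13 mm farther back than shut.
Start: joints at [-1.388, 0.326, -0.193, 1.052, 0, 1.437], TCP at [0.171, -0.523, 0.231] pointing down, gripper open.
Joint ranges: [-2.65, 2.65], [-0.97, 1.79], [-1.3, 1.35], [-1.93, 2.1], [-1.47, 1.37], [-3.14, 3.14]. Speed limits (rad/s): [2.57, 2.57, 3.14, 3.14, 3.14, 3.14].

### API

Orientations are given as a unit quaternion [w, x, y, z].
In Python, from cell import bot gives the robot as it stands. Calls block until the motion is done:
- bot.move_pose(position, orientation): joint-space move of the TCP to a pose.
- bot.move_linear(position, speed=0.15, rotation=None, until_force=None): straight line of the TCP; rotation=None keeps the orientation; speed is the mean speed in m/s. With until_force (N) it stops when the force on the tool has changed by that much, and returns True; else False.
- bot.goto_joints(angles): joint-space move.
- bot.set_gripper(opening, grasp_force=None): opening from 0.0 (shut) to 1.0 (fully open); grasp_force is the grip in N (None keeps the last); returns when the fingers have stopped.
- bot.wait(seconds).
- bot.solve_ik(position, orientation): joint angles nearest the present ones, or None.
- bot.camera(name): name is "scene" or "top"; returns the picture (420x560x3 uint8, red, green, blue); there is no depth.
- bot.calibration(name): a dict with "mtx" (3x3 intrinsics, pixels), "k1" (the pictures are not rectified: a ray, as slopes to the right and down, at radius r is drawn at 1 + k1 r^2 times it, then the intrinsics apply), "extrinsics" (4x4, takes a point from world to camera coordinates). Camera axes: x right, y down, z forward; pixel columns grow to the right and rows downward; lengths in m; the calibration is good to about 2 mm. A picture is of the moment at which its call begins. calibration takes no time and is no camera call.
A pose or a line that the arm cannot do raises bot.PlanningError and nothing moves.
- bot.close_job(): hands the job in; it is judged then, once.
Trained networks look in the newest picture that a camera, given by its name, has taken for a name from the list of things; names that differ only in an ending like _2 or _b are one class to them, and where a whole thing is asked for, a point or a joint stands for the part that bears it (a point fixed in the world has none). Each returns a list of dicts, best first, with "confidence" (0 to 1); they miss things now and then, are a little off and sometimes report something else, mostly with a low value. They report only what shows in the picture. A call takes as long as a camera call.
- bot.search_frame(camera, thing): "bbox" ([left, top, width, height] in pixels, round what is visible of it).
Readings, each from a call of its own:
- bot.read_clock(): time.
- bot.read_joint_positions(): joint angles.
- bot.read_joint_vel(): joint speeds.
- bot.read_joint_efforts(): joint torques, N m.
- bot.read_position(): TCP position.
- bot.read_tool_rot(): TCP orientation.
- bot.read_ft_force(): force on the tool from outside, world axes, zero at the start.
- bot.read_moment(): the same for the moment, N m.
- bot.read_gripper_width(): opening from 0.0 (shut) to 1.0 (fully open).
- bot.read_finger_force(): force on a finger pad.
Only numpy, scipy, OpenCV 4.12 (cv2) and the standard library are available. Lean on these libraries where they do the work, as an engineer would, in place of code of your own. Each camera call takes 0.05 s, during which the arm holds its last target. There are 200 camera calls.

## Working session

There is one attempt and no reset: what is moved stays moved. The work goes in short steps, each a Python script; the robot and the scene stay as the last script left them, time stands still between calls to the robot, and variables do not carry over. Pictures are saved under pics/ and viewed, at most 10 in all, crops included, and the job is handed in when it is done.

```bash
mkdir -p pics
python3 - <<'E'
from cell import bot
import cv2
for c in("top","scene"):
    im=bot.camera(c); cv2.imwrite(f"pics/{c}0.png",im[:,:,::-1])
    k=bot.calibration(c); print(c,k)
    for t in("stand_a","tag_a_edge","tag_a","bin_full_1","bin_low","board"):
        print(t,[([round(v) for v in d["bbox"]],round(d["confidence"],2)) for d in bot.search_frame(c,t)])
print(bot.read_clock(),bot.read_tool_rot())
E
```

```text
top {'mtx': array([[431.61586953,   0.        , 276.57470265],
       [  0.        , 431.61586953, 216.04937639],
       [  0.        ,   0.        ,   1.        ]]), 'k1': -0.07437181307058349, 'extrinsics': array([[ 0.02685535, -0.99963451, -0.00310452, -0.0256759 ],
       [-0.98466015, -0.02591719, -0.17254763,  0.61223729],
       [ 0.17240411,  0.00769072, -0.98499628,  0.99080421],
       [ 0.        ,  0.        ,  0.        ,  1.        ]])}
stand_a [([214, 225, 31, 27], 0.96), ([254, 232, 33, 28], 0.64), ([288, 240, 37, 31], 0.56), ([332, 252, 31, 29], 0.55)]
tag_a_edge [([299, 238, 25, 23], 0.94)]
tag_a [([338, 261, 22, 23], 0.76), ([217, 233, 25, 18], 0.67), ([297, 241, 24, 16], 0.62), ([139, 226, 29, 25], 0.58), ([253, 239, 28, 21], 0.55)]
bin_full_1 [([301, 185, 41, 51], 0.81), ([264, 178, 40, 48], 0.63)]
bin_low [([227, 167, 41, 48], 0.96)]
board [([191, 160, 196, 165], 0.87)]
scene {'mtx': array([[521.32930278,   0.        , 281.15064563],
       [  0.        , 521.32930278, 207.40274381],
       [  0.        ,   0.        ,   1.        ]]), 'k1': -0.18483967441394253, 'extrinsics': array([[-0.53102019,  0.84726669,  0.01251836,  0.31658671],
       [ 0.62482831,  0.40150162, -0.66961633, -0.29447693],
       [-0.57236976, -0.34775797, -0.74260168,  1.91127544],
       [ 0.        ,  0.        ,  0.        ,  1.        ]])}
stand_a [([299, 202, 31, 46], 0.94), ([240, 156, 24, 43], 0.77), ([280, 185, 28, 45], 0.64), ([259, 180, 28, 32], 0.62), ([222, 200, 39, 40], 0.44)]
tag_a_edge [([248, 154, 16, 24], 0.56), ([267, 236, 43, 38], 0.19)]
tag_a [([250, 154, 15, 24], 0.61), ([311, 202, 21, 30], 0.52), ([258, 181, 18, 14], 0.48)]
bin_full_1 [([203, 184, 42, 35], 0.85), ([220, 199, 45, 42], 0.84), ([244, 216, 41, 43], 0.56)]
bin_low [([265, 232, 48, 45], 0.63), ([243, 153, 22, 45], 0.32)]
board [([189, 158, 176, 131], 0.73)]
0.7 [3.34846108e-05 9.87482041e-01 1.57731473e-01 2.57567006e-06]
```

View pics/top0.png

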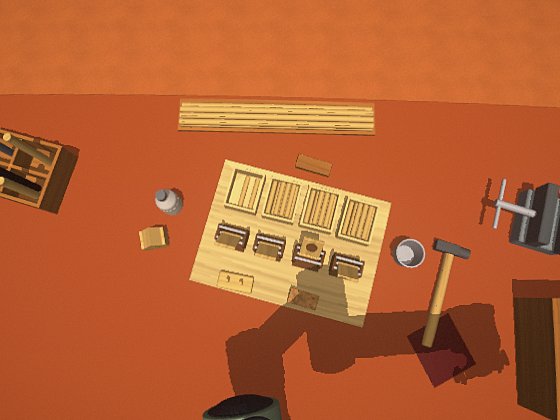

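View pics/scene0.png

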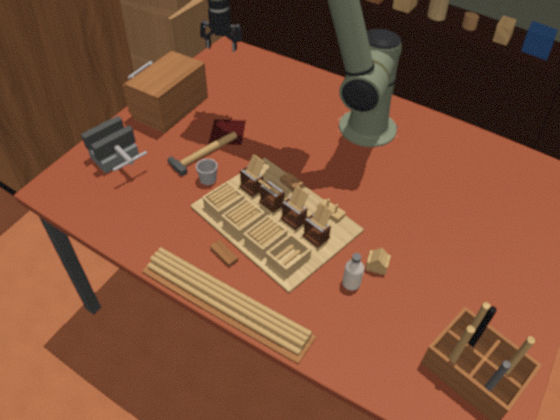

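Top view: the bins run left to right. The leftmost (246,190) is the low one and the other three are full. Tag 3 (308,250) shows its disc. I'll zoom in to confirm the rest.

```bash
cat > h.py <<'E'
import numpy as np, cv2
from cell import bot
def project(c,P):
    k=bot.calibration(c); E=k["extrinsics"]; p=np.atleast_2d(P)@E[:3,:3].T+E[:3,3]
    s=p[:,:2]/p[:,2:]; s=s*(1+k["k1"]*(s**2).sum(1,keepdims=True))
    return s@k["mtx"][:2,:2].T+k["mtx"][:2,2]
def back(c,uv,z):
    k=bot.calibration(c); E=k["extrinsics"]
    s=cv2.undistortPoints(np.float64(uv).reshape(-1,1,2),k["mtx"],np.array([k["k1"],0,0,0])).reshape(-1,2)
    d=np.c_[s,np.ones(len(s))]@E[:3,:3]; o=-E[:3,:3].T@E[:3,3]
    return o+d*((z-o[2])/d[:,2])[:,None]
def board_pose():  # fitted from corners in the top picture
    q=back("top",[(226,160),(390,203),(362,326),(190,279)],.012)
    m=np.array([[.16,.22],[.16,-.22],[-.16,-.22],[-.16,.22]])
    c=q[:,:2].mean(0); d=q[:,:2]-c
    th=np.arctan2((m[:,0]*d[:,1]-m[:,1]*d[:,0]).sum(),(m*d).sum())
    R=np.array([[np.cos(th),-np.sin(th)],[np.sin(th),np.cos(th)]])
    return c,th,R,d@R-m
E
python3 - <<'E'
from h import *
c,th,R,res=board_pose(); print(c,th,res*1000)
W=lambda x,y,z:[*(c+R@[x,y]),z]
ims=[]
for n,b in(("top",(185,150,210,180)),("scene",(185,140,185,150))):
    im=cv2.imread(f"pics/{n}0.png"); x,y,w,h=b; f=780/w
    im=cv2.resize(im[y:y+h,x:x+w],None,fx=f,fy=f,interpolation=cv2.INTER_CUBIC)
    P=[W(-.031,Y,.072) for Y in(.1425,.0475,-.0475,-.1425)]+[W(a,b,.012) for a in(-.16,.16) for b in(-.22,.22)]
    for p in project(n,P): cv2.circle(im,tuple(int(v) for v in (p-[x,y])*f),4,(255,0,0),-1)
    cv2.imwrite(f"pics/{n}_z.png",im[:600]); 
for Y in(.1425,.0475,-.0475,-.1425): print(W(-.031,Y,.072))
E
```

```text
[ 0.55899646 -0.04854212] -0.2367479812686892 [[-2.18491873 -3.01559157]
 [-2.6224913   3.2000934 ]
 [ 2.48830816  2.09886545]
 [ 2.31910188 -2.28336728]]
[np.float64(0.5622834925348775), np.float64(0.09725378187860118), 0.072]
[np.float64(0.540001948785749), np.float64(0.004903726068354507), 0.072]
[np.float64(0.5177204050366205), np.float64(-0.08744632974189215), 0.072]
[np.float64(0.49543886128749204), np.float64(-0.17979638555213878), 0.072]
```

View pics/top_z.png

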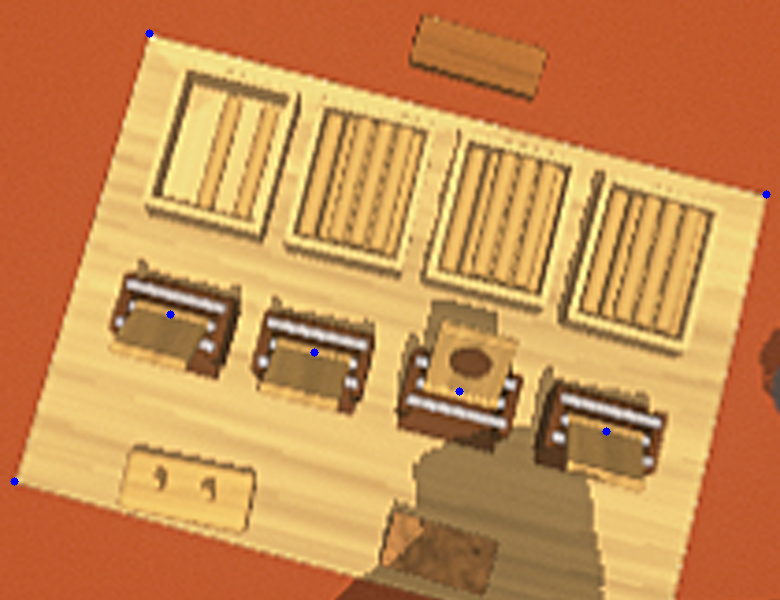

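View pics/scene_z.png

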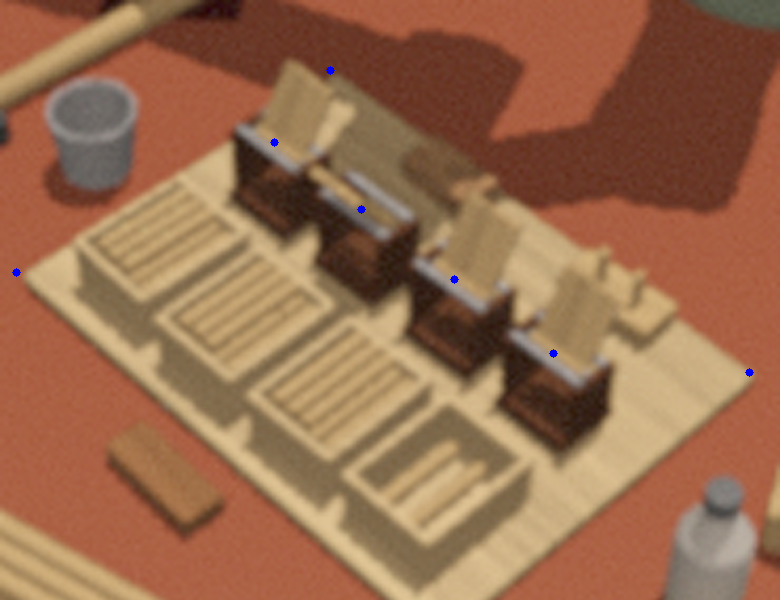

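Confirmed: the low bin's tag (leftmost) leans to the robot and tag 3 leans to its bin, so both are right. Tags 2 and 4 (board y = +0.0475 and -0.1425) lean to the robot and have to go over to their bins.

Run:
```python
from h import *
c,th,R,_=board_pose()
q=[0,np.cos(th/2),np.sin(th/2),0]
W=lambda x,y,z:np.array([*(c+R@[x,y]),z])
bot.set_gripper(0.0)
for Y in(-.1425,.0475):
    p=-.031
    bot.move_pose(W(p-.075,Y,.21),q)
    bot.move_linear(W(p-.075,Y,.101),.1)
    print("hit",bot.move_linear(W(p+.006,Y,.101),.05,until_force=8),R.T@(bot.read_position()[:2]-c)-[p,Y],bot.read_ft_force())
    bot.move_linear(W(p-.05,Y,.101),.1)
    bot.move_linear(W(p-.075,Y,.21),.15)
bot.move_pose([.25,-.42,.25],q)
print(bot.read_clock())
im=[]
for n,b in(("top",(185,150,210,165)),("scene",(185,140,185,150))):
    x,y,w,h=b; a=bot.camera(n)[y:y+h,x:x+w,::-1]; im.append(cv2.resize(a,(400,400)))
cv2.imwrite("pics/after.png",np.hstack(im))
```

```text
hit True [ 1.19800314e-03 -1.16767236e-05] [-1.43712964 -0.12932262  4.09089633]
hit True [2.01840560e-04 3.55746348e-07] [-0.97104615  0.43227955  3.64461468]
20.6
```

View pics/after.png

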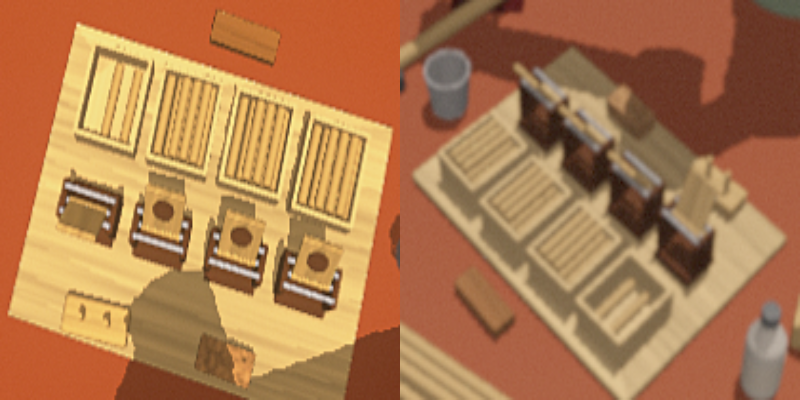

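The three tags in front of the full bins now show their discs (165,210), (240,238) and (318,260). The low bin's tag (85,215) still leans to the robot, and the bins and bystanders have not visibly moved.

```bash
python3 -c "
from cell import bot
bot.wait(.5);print(bot.close_job())"
```

```text
the job is handed in; nothing more can be done
None
```

I pushed two tags over and handed the job in: in the last pictures all three full bins' tags lean to their bins disc-up and the low bin's tag leans to the robot side, but no verdict came back.

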